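# Index the board holder and lay its retaining bar

## Task

The circuit-board holder stands on a swivel base that clicks every 20 degrees. Turn it (the upright handle is there for that) counter-clockwise (seen from above) until it clicks in at the third small stud past the tall lug, that is 60 degrees counter-clockwise from the lug; then take the aluminium retaining bar off its sloping rest and lay it level across the holder's two forks, roughly centred, setting it down gently rather than dropping it. Leave the holder at that click, let go, and do not disturb the other things on the bench.

Things in the scene. Friction and masses are not known exactly. Their poses are not given: they have to be found in the camera images.
- swivel_base: Fixed grey round base, 208 mm across, 26 mm high; origin at the centre of its underside, on the vertical swivel axis. On its rim, 96 mm from the axis: one tall square steel lug (12 mm wide, 31 mm high, on the base's +y side), the zero click, and small round studs 7 mm across every 20 degrees from it, 5 counter-clockwise and 2 clockwise.
- holder (a joint): Turn of the holder, rad: 0 with its pointer at the tall lug, + counter-clockwise from above, stops at -0.87 and 1.92. Rests at each multiple of 0.349 (20 degrees); released between, it falls into the nearer. Takes up to 4.5 N at the handle to pass a click, plus 2.5 N per rad/s. Starts at -0.35, 0 or 0.35; the third stud is 1.047.
- handle_grip (a point): Point to hold on the handle: an upright black round post 16 mm across, 100 mm from the swivel axis, at the holder's -y side, opposite the pointer. The post reaches 18 mm above this point; plate and arm lie 33 mm or more below it; the nearest fork is about 100 mm away. Axes turn with the holder (z up).
- bar_seat (a point): Where the bar's centre is when seated: on the swivel axis, 84.5 mm above the bench, over the green board. x runs from fork to fork, z up; turns with the holder. Forks at 60 mm either side along x, 12 mm thick; floors 6 mm below this point, cheeks 15 mm apart at the floor and about 23 mm at the top, 11 mm above this point. 20 mm free below the seated bar between the forks.
- bar: Retaining bar: plain square aluminium bar, 170 mm along x, 12 x 12 mm, about 66 g; origin at its centre; either end and any side will do. Starts in the forks of the rest, sloping 30 degrees, x toward the high end, which points roughly to world +y. Its middle 90 mm are free to grasp, 35 mm clear beneath.
- rest: Fixed sloping rest: grey foot plate 200 x 60 x 8 mm, a short and a tall dark post with forks 55 mm either side of the bar's middle (cheeks 11 mm above its centre line); origin at the centre of the underside, x toward the high end. Slope 30 degrees, bar centre 78 mm over the origin. A stop at the low end: the bar comes off square to the slope.
- multimeter: Bystander, to be left alone: dark green multimeter, 150 x 78 x 40 mm, lying flat; origin at the centre of its underside, x along its length.
- driver_a: Bystander, to be left alone: yellow-handled screwdriver, 190 mm long, 26 mm thick, lying near the holder; origin at the centre of its underside, x along its length.
- driver_b: Bystander, to be left alone: red-handled screwdriver, 220 mm long, 26 mm thick; origin at the centre of its underside, x along its length.
- solder_reel: Bystander, to be left alone: grey solder reel, 54 mm across, 36 mm high, beside the rest; origin at the centre of its underside, x along its length.
- oven_dial: Bystander, to be left alone: white plastic oven dial, 72 mm across, 30 mm high, beside the holder; origin at the centre of its underside, x along its length.
- spare_board: Bystander, to be left alone: brown circuit board with parts, 90 x 60 mm, 24 mm high; origin at the centre of its underside, x along its length.
- parts_jar: Bystander, to be left alone: small closed jar, 56 mm across, 65 mm high; origin at the centre of its underside, x along its length.
Not all that is in view belongs to the job. There is more than one size of the bar; the one meant has the size given above.

How it is judged:
By the outcome, as a careful person would: the job done as asked, in the order asked, and still so for the second after the job is handed in, with the robot touching nothing.
It also fails if it takes over 54 s, if anything falls off the work surface, if the arm or the gripper's body presses on something with over 40 N, if the wrist force passes 120 N, or if a joint passes its speed limit or range.

## Robot

A 7-joint arm with a two-finger parallel gripper is mounted at the origin on the work surface. World frame = base frame: x ahead of the robot, y to its left, z up, the work surface at z = 0. Lengths are in m, angles in rad, forces in N, time in s.
With the tool pointing down it reaches from about 0.425 to 0.925 m from the base axis. Payload 6.8 kg.
Tool frame: the origin (TCP) lies on the front face of the gripper's body, between the roots of the fingers; the fingertips stand 73 mm ahead of it and the grasp point (between the pads) lies 54 mm ahead of it (env.nose_length is the distance from the TCP to the fingertips, in m); z points along the fingers, y is the direction in which the jaws open and shut (so a half turn about z gives the same grasp; the last joint's range is limited). The gripper opens to 85 mm and grips with 20 to 120 N. Pads are 22 mm wide; open, the fingers measure 114 mm over their backs; the gripper's body (76 mm by 85 mm) begins 54 mm behind the grasp point. The pads swing forward as they close: fully open they stand 13 mm farther back than shut.
Start: joints at [-1.326, 0.477, 0.022, 1.555, -0.011, 1.109, -0.083], TCP at [0.233, 0.633, 0.304] pointing down, gripper open.
Joint ranges: [-2.96, 2.96], [-0.34, 2.1], [-1.41, 1.46], [0.24, 2.44], [-1.37, 4.51], [0.17, 1.92], [-2.96, 2.96]. Speed limits (rad/s): [2.39, 2.39, 3.14, 3.14, 3.14, 3.14, 3.14].

## Interface

Orientations are given as a unit quaternion [w, x, y, z].
In Python, from cell import env, kin, camera, calibration, job gives the robot as it stands. The module is installed in compiled form; this text tells all that it offers. Calls block until the motion is done:
- env.reach(position, orientation): joint-space move of the TCP to a pose.
- env.movel(position, velocity=0.15, rot=None, stop_force=None): straight line of the TCP; rot=None keeps the orientation; velocity is the mean speed in m/s. With stop_force (N) it stops when the force on the tool has changed by that much, and returns True; else False.
- env.goto_joints(angles): joint-space move.
- env.grip(opening, f_grip=None): finger opening in m; f_grip is the grip in N (None keeps the last); returns when the fingers have stopped.
- env.dwell(seconds).
- kin.inverse_kinematics(position, orientation): joint angles nearest the present ones, or None.
- env.get_state(): the state.
- camera(name): name is "scene" or "top"; returns (picture, depth): 420x560x3 uint8, blue, green, red; 420x560 float32, m along the optical axis (not along the pixel's ray), 0 where there is no reading.
- calibration(name): a dict with "fx", "fy", "cx", "cy" (pixels), "rvec" (rotation vector, rad) and "tvec" (3), from world to camera coordinates, as OpenCV has them. Camera axes: x right, y down, z forward; pixel columns grow to the right and rows downward; lengths in m; the calibration is good to about 2 mm. A picture is of the moment at which its call begins. calibration takes no time and is no camera call.
A pose or a line that the arm cannot do raises env.PlanningError and nothing moves.
- job.job_done(): hands the job in, once; it reports no verdict.
The state is a dict: "time": time; "qpos": joint angles; "joint_velocities": joint speeds; "joint_torque": joint torques, N m; "tcp_pos": TCP position; "orientation": TCP orientation; "force": force on the tool from outside, world axes, zero at the start; "torque": the same for the moment, N m; "opening": finger opening in m.
Only numpy, scipy, OpenCV 4.12 (cv2) and the standard library are available. Lean on these libraries where they do the work, as an engineer would, in place of code of your own. Each camera call takes 0.05 s, during which the arm holds its last target. There are 200 camera calls.

## Working session

There is one attempt and no reset: what is moved stays moved. The work goes in short steps, each a Python script; the robot and the scene stay as the last script left them, time stands still between calls to the robot, and variables do not carry over. Pictures are saved under pics/ and viewed, about 8 in all and at most 12, crops included, and the job is handed in when it is done.

```bash
mkdir -p pics; cat > h.py <<'E'
import numpy as np, cv2
from cell import env, kin, camera, calibration, job
def snap(name,tag):
    p,d=camera(name); cv2.imwrite(f'pics/{tag}.png',p); np.save(f'pics/{tag}.npy',d); return p,d
def crop(tag,u0,u1,v0,v1,k):
    p=cv2.imread(f'pics/{tag}.png')[v0:v1,u0:u1]
    cv2.imwrite(f'pics/{tag}_c{u0}_{v0}.png',cv2.resize(p,None,fx=k,fy=k,interpolation=cv2.INTER_CUBIC))
def cal(name):
    c=calibration(name); R=cv2.Rodrigues(np.array(c['rvec'],float))[0]; return c,R,np.array(c['tvec'],float).ravel()
def pix(name,u,v,d=None,z=None):
    """world point from pixel with depth d or with plane height z"""
    c,R,t=cal(name); r=np.array([(u-c['cx'])/c['fx'],(v-c['cy'])/c['fy'],1.])
    if d is None:
        o=-R.T@t; w=R.T@r; return o+w*(z-o[2])/w[2]
    return R.T@(r*d-t)
def cloud(name,D):
    c,R,t=cal(name); v,u=np.mgrid[:D.shape[0],:D.shape[1]]
    P=np.stack([(u-c['cx'])/c['fx']*D,(v-c['cy'])/c['fy']*D,D],-1); return (P-t)@R
def proj(name,P):
    c,R,t=cal(name); q=R@np.asarray(P,float)+t; return c['fx']*q[0]/q[2]+c['cx'],c['fy']*q[1]/q[2]+c['cy']
E
python3 - <<'E'
from h import *
a,_=snap('scene','s0'); b,_=snap('top','t0')
for n in('scene','top'):
    c,R,t=cal(n); print(n,-R.T@t,R[2],c['fx'])
s=env.get_state(); print(s['tcp_pos'],s['orientation'],s['time'],s['force'])
cv2.imwrite('pics/t0b.png',cv2.resize(b,(800,600),interpolation=cv2.INTER_CUBIC))
E
```

```text
scene [ 0.92213034 -0.7301106   0.91509768] [-0.31921817  0.61552566 -0.72057472] 446.92744121233795
top [0.40716988 0.01265387 1.35378724] [ 0.12133034  0.0016436  -0.99261082] 494.6457053854858
[0.23309094 0.6330234  0.3030018 ] [-8.04927919e-05  1.75474711e-01  9.84483580e-01 -8.36847620e-04] 0.1 [ 0.08275349  0.2462651  -0.50573027]
```

View pics/t0b.png

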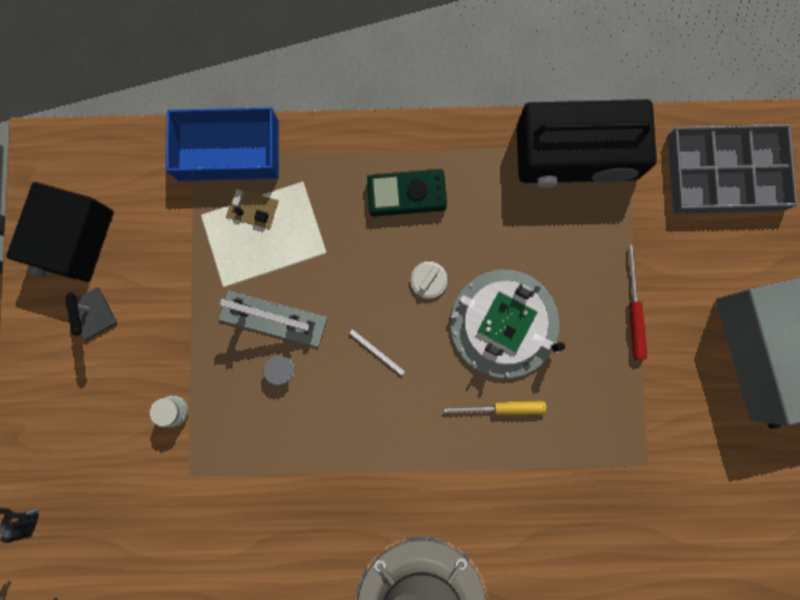

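View pics/s0.png

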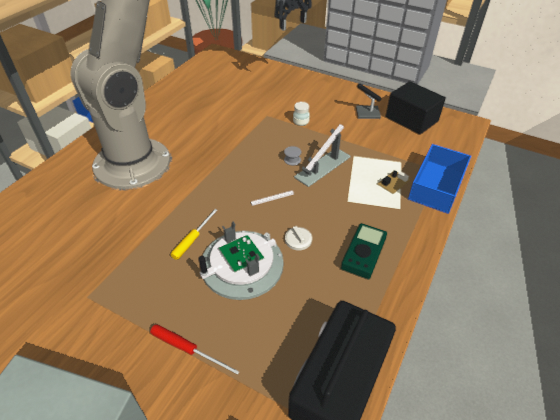

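The top view (800x600) shows the holder at (505,325), with its black handle at (558,346) and pointer near (462,303). There are two bar candidates: one on the sloping rest at (265,314) and a loose, shorter-looking one on the mat at (377,353). By the description, the one on the rest is meant. I'll check that in close crops.

```bash
python3 - <<'E'
from h import *
b=cv2.imread('pics/t0.png'); 
a=cv2.resize(b[180:275,305:405],None,fx=6,fy=6,interpolation=cv2.INTER_CUBIC)
cv2.imwrite('pics/c1.png',a)                       # holder 600x570
a=cv2.resize(b[195:275,145:290],None,fx=5.5,fy=5.5,interpolation=cv2.INTER_CUBIC)
cv2.imwrite('pics/c2.png',a)
D=np.load('pics/t0.npy'); P=cloud('top',D)
# bars: bright pixels
g=b.min(2)
def fit(u0,u1,v0,v1,zlo,zhi):
    m=np.zeros(D.shape,bool); m[v0:v1,u0:u1]=1
    m&=(P[...,2]>zlo)&(P[...,2]<zhi)&(g>140); X=P[m]; c=X.mean(0)
    _,_,V=np.linalg.svd(X-c); q=(X-c)@V[0]; e=np.percentile(q,[1,99])
    print('n',len(X),'c',c.round(4),'dir',V[0].round(3),'ends',(c+V[0]*e[0]).round(4),(c+V[0]*e[1]).round(4),'len',e[1]-e[0])
fit(148,225,203,235,.03,.16)
fit(240,287,228,266,.004,.03)
E
```

```text
n 270 c [0.5324 0.2693 0.0839] dir [-0.247 -0.829 -0.501] ends [0.5524 0.3365 0.1245] [0.5115 0.1993 0.0416] len 0.16542563386384265
n 138 c [0.4631 0.0717 0.0095] dir [-0.642 -0.767  0.005] ends [0.5031 0.1194 0.0092] [0.4233 0.0241 0.0098] len 0.12424239983495614
```

View pics/c1.png

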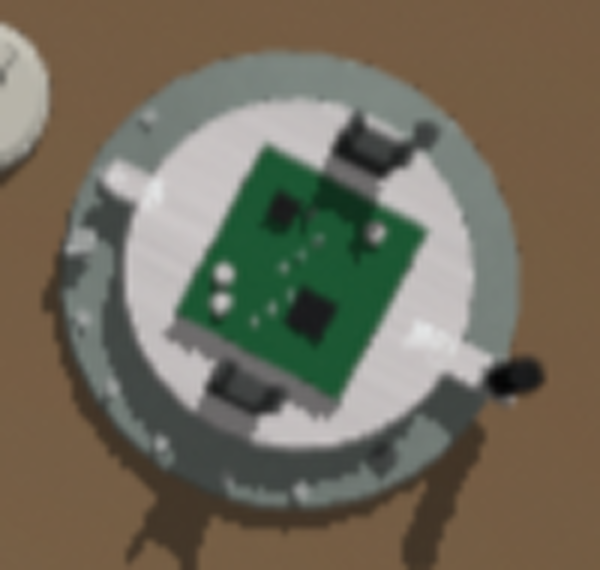

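View pics/c2.png

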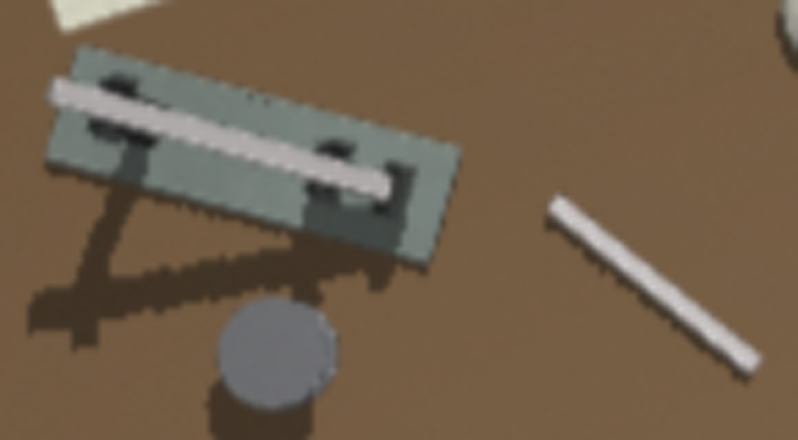

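The crop confirms the 170 mm bar on the rest (the loose one is about 124 mm). In c1 the square lug is at (80,240), the pointer at (125,180) and the clockwise 40° stud at (150,118). That puts the holder at -20°, so it needs +80°. Next I'll measure the axis and angles.

```bash
python3 - <<'E'
from h import *
from scipy.optimize import least_squares
D=np.load('pics/t0.npy'); P=cloud('top',D); b=cv2.imread('pics/t0.png').astype(int)
w=(slice(180,275),slice(305,405)); X=P[w].reshape(-1,3); C=b[w].reshape(-1,3)
c0=np.array(pix('top',305+290/6,180+278/6,z=.026)[:2]);print('rough',c0)
m=(X[:,2]>.019)&(X[:,2]<.033)&(np.linalg.norm(X[:,:2]-c0,axis=1)<.115); R=X[m]; print('ring z',np.median(R[:,2]))
# outermost per angular bin
a=np.arctan2(*(R[:,:2]-c0).T[::-1]); r=np.linalg.norm(R[:,:2]-c0,axis=1)
E=np.array([R[(a>=t)&(a<t+.1)][np.argmax(r[(a>=t)&(a<t+.1)])] for t in np.arange(-np.pi,np.pi-.05,.1) if ((a>=t)&(a<t+.1)).any()])
s=least_squares(lambda p:np.hypot(E[:,0]-p[0],E[:,1]-p[1])-p[2],[*c0,.104],loss='soft_l1',f_scale=.001).x; print('ring fit',s)
ax=s[:2]
def an(p): d=p[:2]-ax; return np.degrees(np.arctan2(d[1],d[0])),np.hypot(*d)
for n,(x,y) in dict(lug=(80,240),s1=(83,320),s2=(112,387),s3=(162,447),s4=(230,487),s5=(300,492),m2=(150,118)).items():
    u,v=305+x/6,180+y/6; d=D[int(round(v)),int(round(u))]; p=pix('top',u,v,d=d); q=pix('top',u,v,z=.031); print(n,p.round(4),an(p),an(q))
# dark post and forks
dark=C.max(1)<60
for lo,hi in((.07,.14),):
    m=dark&(X[:,2]>lo)&(X[:,2]<hi); Q=X[m]; al=np.array([an(p) for p in Q])
    h=al[:,1]>.08; H=Q[h]; print('handle',len(H),H.mean(0),an(H.mean(0)),H[:,2].max(),np.median(H[:,2]))
m=(X[:,2]>.078)&(X[:,2]<.12); Q=X[m]; al=np.array([an(p) for p in Q]); k=(al[:,1]>.04)&(al[:,1]<.08)
F=Q[k]; A=F[F[:,0]>ax[0]];B=F[F[:,0]<=ax[0]]; 
for f in(A,B): print('fork',len(f),f.mean(0),an(f.mean(0)))
print('forkmid',(A.mean(0)+B.mean(0))/2)
W=C.min(1)>150; m=W&(X[:,2]>.03)&(X[:,2]<.07);Q=X[m]; print('plate z',np.median(Q[:,2]));al=np.array([an(p) for p in Q]); k=al[:,1]>.082
for p,a in zip(Q[k],al[k]): print(p.round(3),a.round(3),end=';')
E
```

```text
rough [ 0.50897168 -0.17166336]
ring z 0.02084082283054401
ring fit [ 0.50989918 -0.17409711  0.09344786]
lug [ 0.5282 -0.0781  0.0278] (np.float64(79.18848576483363), np.float64(0.09777670130486012)) (np.float64(79.38167879386174), np.float64(0.0979385400012641))
s1 [ 0.4928 -0.0787  0.0206] (np.float64(100.16536601268639), np.float64(0.09691475393167324)) (np.float64(100.47765841129684), np.float64(0.09773716391910015))
s2 [ 0.4625 -0.0908  0.0192] (np.float64(119.63957863710958), np.float64(0.09583252705897759)) (np.float64(119.62348530434964), np.float64(0.09687248167959517))
s3 [ 0.4352 -0.1121  0.0205] (np.float64(140.33393292595986), np.float64(0.09710436534229591)) (np.float64(139.97437209446386), np.float64(0.09790138045732007))
s4 [ 0.4167 -0.1429  0.0111] (np.float64(161.47705372423107), np.float64(0.09827550635860118)) (np.float64(160.2415837817333), np.float64(0.0991639197388407))
s5 [ 0.4137 -0.1731  0.019 ] (np.float64(179.41284704251302), np.float64(0.09622956355382387)) (np.float64(178.42026531052576), np.float64(0.09631956915352588))
m2 [ 0.5841 -0.1124  0.0167] (np
[... 2201 characters left out ...]
  0.039] [-1.15677e+02  8.70000e-02];[ 0.472 -0.255  0.038] [-1.14915e+02  8.90000e-02];[ 0.47  -0.247  0.036] [-1.18634e+02  8.40000e-02];[ 0.47  -0.251  0.034] [-1.17613e+02  8.60000e-02];[ 0.47  -0.252  0.038] [-1.17223e+02  8.80000e-02];[ 0.469 -0.254  0.044] [-1.16952e+02  9.00000e-02];[ 0.467 -0.245  0.035] [-1.20973e+02  8.30000e-02];[ 0.467 -0.247  0.04 ] [-1.20614e+02  8.40000e-02];[ 0.467 -0.25   0.036] [-1.19327e+02  8.70000e-02];[ 0.465 -0.245  0.035] [-1.22597e+02  8.40000e-02];[ 0.465 -0.247  0.037] [-1.21873e+02  8.60000e-02];[ 0.464 -0.25   0.038] [-1.21081e+02  8.80000e-02];[ 0.462 -0.247  0.038] [-1.23532e+02  8.70000e-02];[ 0.462 -0.25   0.038] [-1.22551e+02  8.90000e-02];
```

```bash
cat >> h.py <<'E'
from scipy.spatial.transform import Rotation as Ro
AX=np.array([.5107,-.1734])
def quat(z,y):
    z=np.array(z,float);z/=np.linalg.norm(z);y=np.array(y,float);y-=z*(y@z);y/=np.linalg.norm(y)
    q=Ro.from_matrix(np.stack([np.cross(y,z),y,z],1)).as_quat(); return q[[3,0,1,2]]
def down(yaw): # jaw direction yaw in deg
    a=np.radians(yaw); return quat([0,0,-1],[np.cos(a),np.sin(a),0])
def hpos(phi,z): a=np.radians(phi); return np.array([AX[0]+.1*np.cos(a),AX[1]+.1*np.sin(a),z])
BC=np.array([.5329,.2708,.0779]); PSI=np.arctan2(.829,.247)
BN=np.array([-.5*np.cos(PSI),-.5*np.sin(PSI),.866])
BY=np.array([-np.sin(PSI),np.cos(PSI),0])
E
python3 - <<'E'
from h import *
print(np.round(env.get_state()['qpos'],2))
f=lambda p,q:(lambda j:None if j is None else np.round(j,2))(kin.inverse_kinematics(p,q))
for fl in(90,-90):
  for phi in(-120,-80,-40): print(fl,phi,f(hpos(phi,.132),down(phi+fl)))
for s in(1,-1):
  print('bar',f(BC+.056*BN,quat(-BN,s*BY)), f(BC+.13*BN,quat(-BN,s*BY)), 'seat',f([*AX,.1405],down(50+90*s)),f([*AX,.22],down(50+90*s)))
E
```

```text
[-1.33  0.48  0.02  1.56 -0.01  1.11 -0.08]
90 -120 [-0.18  0.6   0.76  2.08 -0.64  0.71  0.47]
90 -80 [-0.22  0.73  0.83  1.92 -0.74  0.83  1.19]
90 -40 [-0.13  0.69  0.6   1.82 -0.52  0.8   1.6 ]
-90 -120 [ 0.49  0.48 -0.12  2.03  0.09  0.64  2.93]
-90 -80 [-0.41  1.04  1.26  1.93 -1.14  1.13 -1.63]
-90 -40 [-0.39  0.91  1.05  1.83 -0.95  1.   -1.19]
bar [ 0.38  0.73 -0.96  2.06  0.58  0.31  1.98] [ 0.22  0.45 -0.64  2.09 -0.42  0.4   2.89] seat [-0.07  0.5   0.36  2.03 -0.28  0.66  2.92] [ 0.97  0.54 -0.98  1.91  0.55  0.98  2.18]
bar [-0.31  0.52 -0.07  2.11 -1.13  0.41  0.38] [-0.5   0.39  0.23  2.14 -1.07  0.59  0.32] seat [-0.52  0.75  1.03  2.06 -0.88  0.86  0.33] [-0.57  0.58  1.06  2.01 -0.64  0.93  0.14]
```

```bash
python3 - <<'E'
from h import *
st=lambda l:(lambda s:print(l,round(s['time'],2),np.round(s['tcp_pos'],4),np.round(s['force'],1),round(s['opening'],4)))(env.get_state())
env.reach(hpos(-120,.25),down(-30)); st('above')
env.grip(.05,20)
print(env.movel(hpos(-120,.134),.12,stop_force=6)); st('down')
snap('scene','s1'); 
env.grip(0,25); st('grip'); snap('top','t1')
crop('s1',150,310,180,320,4)
E
```

```text
above 3.33 [ 0.4612 -0.2593  0.2499] [-0.6  0.2 -0.3] 0.0858
False
down 4.88 [ 0.4611 -0.2604  0.1346] [-0.5 -0.7 -0.1] 0.05
grip 5.33 [ 0.4611 -0.2602  0.1345] [-1.   0.7  4.7] 0.0156
```

View pics/s1_c150_180.png

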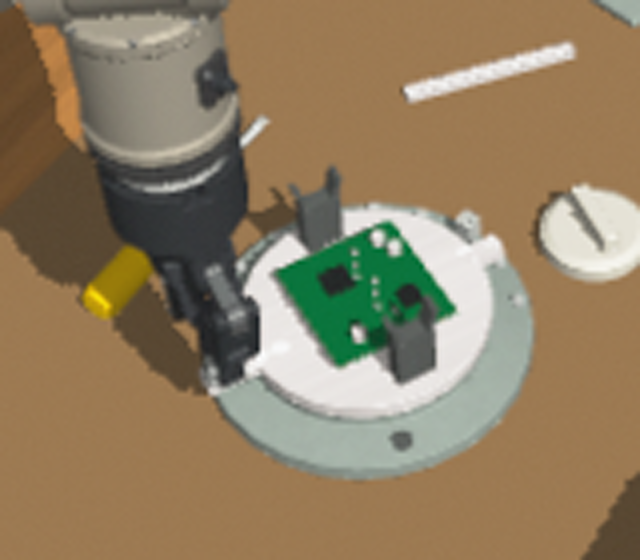

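The fingers stand around the black handle (crop 225,340), and the opening of 15.6 mm matches the 16 mm post. Turning the holder now.

```bash
python3 - <<'E'
from h import *
st=lambda l:(lambda s:print(l,round(s['time'],2),np.round(s['tcp_pos'],4),np.round(s['force'],1),round(s['opening'],4),np.round(s['qpos'],2)))(env.get_state())
for phi in range(-110,-39,10):
    env.movel(hpos(phi,.1345),.06,rot=down(phi+90)); st(phi)
env.dwell(.2); env.grip(.05); st('open')
env.movel(hpos(-40,.26),.2); st('up'); snap('top','t2')
b=cv2.imread('pics/t2.png'); cv2.imwrite('pics/c3.png',cv2.resize(b[150:290,280:420],None,fx=4.2,fy=4.2,interpolation=cv2.INTER_CUBIC))
E
```

```text
-110 5.83 [ 0.4765 -0.2675  0.1345] [ 0.6 -0.2  1.1] 0.0151 [-0.1   0.59  0.66  2.03 -0.55  0.7   0.55]
-100 6.27 [ 0.4932 -0.2722  0.1345] [ 2.  -1.6 -0.3] 0.0155 [-0.06  0.59  0.61  1.99 -0.51  0.71  0.68]
-90 6.71 [ 0.5098 -0.2739  0.1345] [-1.  -3.3  1.8] 0.0156 [-0.03  0.6   0.56  1.95 -0.47  0.72  0.8 ]
-80 7.15 [ 0.5284 -0.2726  0.1346] [ 1.5 -5.4 -2.6] 0.0154 [-0.01  0.61  0.51  1.91 -0.43  0.73  0.93]
-70 7.59 [ 0.5443 -0.2687  0.1345] [-0.8 -6.   0.6] 0.0151 [ 0.01  0.62  0.47  1.88 -0.39  0.74  1.05]
-60 8.03 [ 0.5614 -0.2612  0.1346] [ 3.9 -7.3 -2.9] 0.0151 [ 0.03  0.62  0.42  1.85 -0.35  0.75  1.16]
-50 8.47 [ 0.5755 -0.2519  0.1346] [ 3.8 -8.1 -3.1] 0.0151 [ 0.04  0.62  0.37  1.82 -0.31  0.75  1.28]
-40 8.92 [ 0.5893 -0.2382  0.1347] [ 7.5 -6.5 -5.9] 0.0151 [ 0.05  0.63  0.33  1.8  -0.28  0.75  1.39]
open 9.54 [ 0.587  -0.2373  0.1343] [1.6 0.6 0.3] 0.0502 [ 0.05  0.63  0.33  1.8  -0.28  0.76  1.39]
up 10.32 [ 0.5867 -0.2373  0.2589] [-0.1 -0.2 -0.4] 0.0498 [ 0.    0.47  0.39  1.73 -0.21  0.99  1.34]
```

View pics/c3.png

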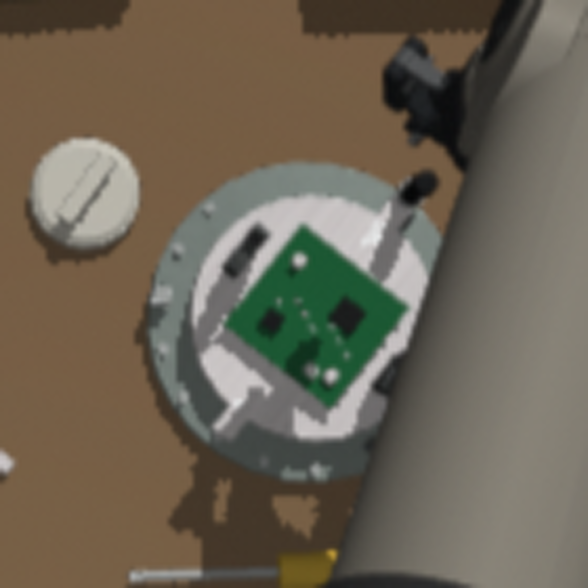

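The pointer (225,425) now sits over the third stud, between s2 (183,395) and s4 (265,462), and the handle is opposite. Next is the bar. I'll re-measure the fork centre from the top camera once the arm is clear.

```bash
python3 - <<'E'
from h import *
st=lambda l:(lambda s:print(l,round(s['time'],2),np.round(s['tcp_pos'],4),np.round(s['force'],1),round(s['opening'],4),np.round(s['qpos'],2)))(env.get_state())
q=quat(-BN,-BY)
env.reach(BC+.16*BN,q); st('pre'); snap('top','t3'); snap('scene','s3')
D=np.load('pics/t3.npy'); P=cloud('top',D)
X=P.reshape(-1,3)
r=X[:,:2]-AX; m=(X[:,2]>.076)&(X[:,2]<.115)&(np.hypot(*r.T)>.04)&(np.hypot(*r.T)<.08); F=X[m]
d=np.array([np.cos(np.radians(50)),np.sin(np.radians(50))]); k=(F[:,:2]-AX)@d>0
A,B=F[k].mean(0),F[~k].mean(0); print(A,B,k.sum(),(~k).sum(),'mid',(A+B)/2,'ang',np.degrees(np.arctan2(*(A-B)[1::-1])),np.hypot(*(A-B)[:2]))
c=proj('scene',BC); u,v=int(c[0]),int(c[1]); print(u,v); crop('s3',u-70,u+70,v-50,v+50,5)
E
ls pics/s3_c*
```

```text
pre 12.07 [0.5107 0.1934 0.2165] [-0.5 -0.1  0.7] 0.0503 [-0.5   0.33  0.26  2.14 -1.    0.64  0.26]
[ 0.55191813 -0.12806222  0.08524633] [ 0.47485059 -0.2196098   0.08606534] 50 55 mid [ 0.51338436 -0.17383601  0.08565583] ang 49.90830883528601 0.11966773070081654
324 148
pics/s3_c254_98.png
```

Holder angle is 49.9°, as expected, with fork spacing 119.7 mm (nominal 120). Now the grasp.

```bash
python3 - <<'E'
from h import *
st=lambda l:(lambda s:print(l,round(s['time'],2),np.round(s['tcp_pos'],4),np.round(s['force'],1),np.round(s['torque'],1),round(s['opening'],4)))(env.get_state())
print(env.movel(BC+.056*BN,.12,stop_force=6)); st('at')
env.grip(0,40); st('grip')
snap('scene','s4'); crop('s4',230,390,90,210,5)
E
```

```text
False
at 13.18 [0.5252 0.2436 0.1268] [-0.2  0.8  0.7] [-0.5  0.2 -0. ] 0.0499
grip 13.61 [0.5251 0.2438 0.127 ] [-1.8 -2.4  5.2] [-0.4  0.3  0.1] 0.011
```

View pics/s4_c230_90.png

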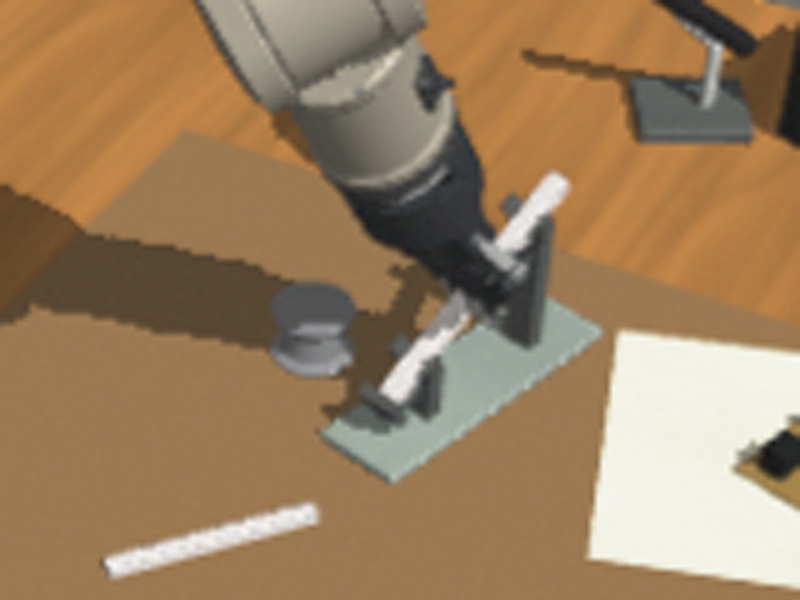

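The fingers hold the bar near its middle (crop 485,285), with no contact on the rest. Lifting square to the slope.

```bash
python3 - <<'E'
from h import *
st=lambda l:(lambda s:print(l,round(s['time'],2),np.round(s['tcp_pos'],4),np.round(s['force'],1),np.round(s['torque'],1),round(s['opening'],4)))(env.get_state())
S=np.array([.5128,-.1737])
env.movel(BC+.12*BN,.08); st('lift')
p=env.get_state()['tcp_pos']; env.movel([p[0],p[1],.27],.15); 
env.reach([*S,.215],down(-40)); env.dwell(.2); st('over')
snap('scene','s5'); snap('top','t5')
crop('s5',150,310,150,300,4)
# bar ends in scene depth
D=np.load('pics/s5.npy'); P=cloud('scene',D); b=cv2.imread('pics/s5.png')
X=P.reshape(-1,3); g=b.min(2).ravel(); d=np.array([np.cos(np.radians(50)),np.sin(np.radians(50)),0]);n=np.array([-d[1],d[0],0])
r=X-[*S,0]; m=(X[:,2]>.13)&(X[:,2]<.2)&(abs(r@n)<.02)&(abs(r@d)<.1)&(abs(r@d)>.025)
Q=X[m]; a=(r@d)[m]; print(m.sum(), np.percentile(a,[0,2,98,100]))
for k in(a<0,a>0): print(Q[k].mean(0), np.mean((r@n)[m][k]), np.polyfit(a[k],Q[k][:,2],1))
E
```

```text
lift 14.61 [0.5155 0.2136 0.1815] [ 0.5  0.6 -0.9] [-0.5  0.1 -0. ] 0.0108
over 17.09 [ 0.5131 -0.1729  0.2151] [ 1.3 -0.4 -0.1] [ 0. -0.  0.] 0.011
361 [-0.08408078 -0.08246185  0.08338258  0.08571973]
[ 0.47862787 -0.21726863  0.16251503] -0.0018280095534524577 [0.00532207 0.16280956]
[ 0.55069839 -0.13148873  0.16253262] -0.0018989756389387687 [0.01454684 0.16170786]
```

View pics/s5_c150_150.png

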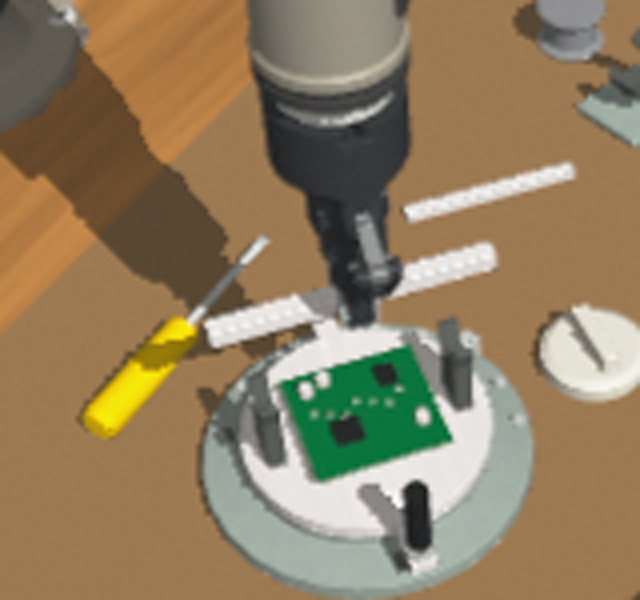

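The bar is held level at 50° and centred within 1 mm, with the forks below at crop (268,430) and (455,365). Lowering it with a force guard.

```bash
python3 - <<'E'
from h import *
st=lambda l:(lambda s:print(l,round(s['time'],2),np.round(s['tcp_pos'],4),np.round(s['force'],1),np.round(s['torque'],1),round(s['opening'],4)))(env.get_state())
S=np.array([.5128,-.1737])
env.movel([*S,.165],.1); st('a')
print(env.movel([*S,.146],.04,stop_force=3)); st('b')
if env.get_state()['tcp_pos'][2]<.1475:
    print(env.movel([*S,.137],.015,stop_force=2.5)); st('c')
snap('scene','s6'); crop('s6',150,310,170,320,4)
E
```

```text
a 17.84 [ 0.5129 -0.174   0.1651] [-0.7 -0.5 -0.7] [ 0. -0. -0.] 0.0113
False
b 18.47 [ 0.5128 -0.1738  0.1459] [-0.6  0.2 -0.7] [ 0. -0. -0.] 0.0114
True
c 18.88 [ 0.513  -0.1737  0.1412] [-1.   0.2  4.9] [ 0.1  0.1 -0. ] 0.0111
```

View pics/s6_c150_170.png

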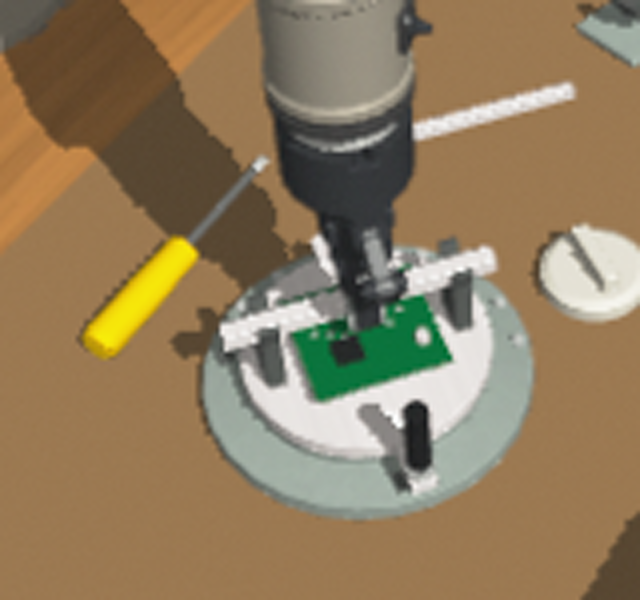

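Contact came at TCP 0.1412, against 0.1405 expected for the fork floors, and the bar lies inside both forks. Releasing and retreating.

```bash
python3 - <<'E'
from h import *
st=lambda l:(lambda s:print(l,round(s['time'],2),np.round(s['tcp_pos'],4),np.round(s['force'],1),round(s['opening'],4)))(env.get_state())
S=np.array([.5128,-.1737])
env.grip(.035); st('open')
env.movel([*S,.26],.1); st('up')
env.reach([.45,.1,.32],down(-40)); st('away'); env.dwell(.3)
snap('top','t7'); snap('scene','s7')
b=cv2.imread('pics/t7.png'); s=cv2.imread('pics/s7.png')
A=cv2.resize(b[165:285,290:410],(480,480),interpolation=cv2.INTER_CUBIC); cv2.imwrite('pics/c7.png',np.hstack([A,cv2.resize(s[180:330,160:260],(320,480),interpolation=cv2.INTER_CUBIC)]))
D=np.load('pics/t7.npy'); P=cloud('top',D); X=P.reshape(-1,3); g=b.min(2).ravel()
d=np.array([np.cos(np.radians(50)),np.sin(np.radians(50)),0]);n=np.array([-d[1],d[0],0]); r=X-[*S,0]
m=(X[:,2]>.08)&(X[:,2]<.105)&(abs(r@n)<.012)&(abs(r@d)<.1)&(g>120)
a=(r@d)[m]; print(m.sum(),np.percentile(a,[1,99]),'slope',np.polyfit(a,X[m][:,2],1),'yaw',np.polyfit(a,(r@n)[m],1))
D0=np.load('pics/t0.npy'); diff=abs(b.astype(int)-cv2.imread('pics/t0.png')).max(2)>50
k,l,stt,_=cv2.connectedComponentsWithStats(diff.astype(np.uint8)); print([tuple(x) for x in stt[1:] if x[4]>15])
E
```

```text
open 19.29 [ 0.5124 -0.1734  0.1405] [ 0.4 -0.1  0.5] 0.0352
up 20.63 [ 0.5125 -0.1735  0.2594] [ 0.3 -0.2  0.3] 0.0351
away 21.74 [0.4503 0.099  0.3199] [-0.2 -1.   0.7] 0.0352
327 [-0.08362871  0.0823091 ] slope [-0.00334518  0.08985924] yaw [0.00083267 0.00046627]
[(np.int32(375), np.int32(191), np.int32(9), np.int32(8), np.int32(49)), (np.int32(359), np.int32(198), np.int32(17), np.int32(23), np.int32(204)), (np.int32(339), np.int32(203), np.int32(5), np.int32(5), np.int32(18)), (np.int32(351), np.int32(203), np.int32(6), np.int32(5), np.int32(16)), (np.int32(326), np.int32(204), np.int32(44), np.int32(33), np.int32(511)), (np.int32(323), np.int32(207), np.int32(7), np.int32(6), np.int32(29)), (np.int32(154), np.int32(209), np.int32(69), np.int32(39), np.int32(383)), (np.int32(245), np.int32(214), np.int32(23), np.int32(36), np.int32(240)), (np.int32(320), np.int32(214), np.int32(6), np.int32(6), np.int32(21)), (np.int32(371), np.int32(222), np.int32(7), np.int32(9), np.int32(31)), (np.int32(197), np.int32(228), np.int32(12), np.int32(23), np.int32(174)), (np.int32(354), np.int32(228), np.int32(7), np.int32(7), np.int32(25)), (np.int32(375), np.int32(232), np.int32(20), np.int32(20), np.int32(130)), (np.int32(331), np.int32(234), np.int32(21), np.int32(21), np.int32(178)), (np.int32(359), np.int32(235), np.int32(19), np.int32(18), np.int32(138)), (np.int32(241), np.int32(241), np.int32(5), np.int32(11), np.int32(50)), (np.int32(235), np.int32(244), np.int32(5), np.int32(8), np.int32(22)), (np.int32(162), np.int32(284), np.int32(71), np.int32(136), np.int32(2572)), (np.int32(235), np.int32(313), np.int32(42), np.int32(89), np.int32(2113)), (np.int32(0), np.int32(356), np.int32(27), np.int32(24), np.int32(466)), (np.int32(264), np.int32(401), np.int32(26), np.int32(19), np.int32(210)), (np.int32(0), np.int32(407), np.int32(7), np.int32(13), np.int32(40))]
```

View pics/c7.png

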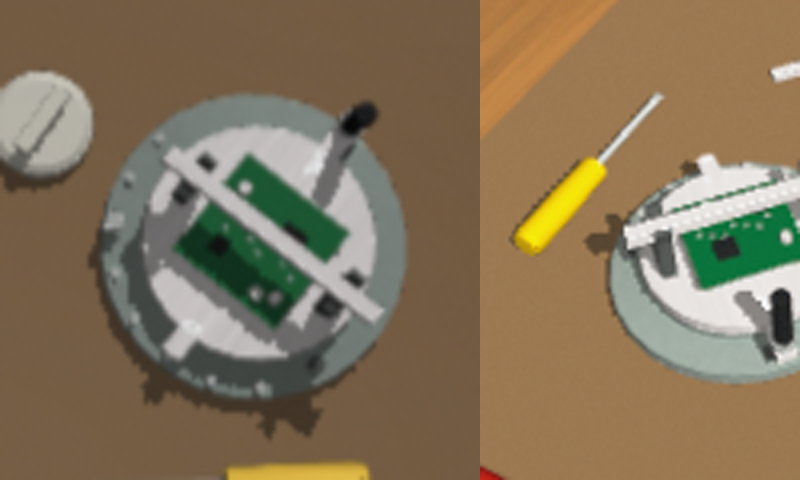

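View pics/t7.png

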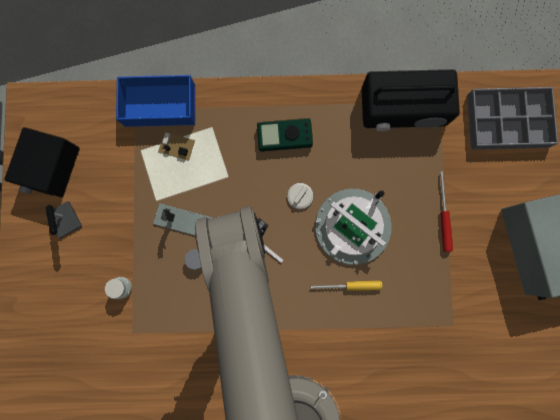

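The bar lies across both forks, level (slope 0.3 %), centred within about 1 mm and at 50°. The pointer is at the third stud, and the other objects are where they were. Handing in.

```bash
python3 -c "
from h import *
job.job_done(); print(env.get_state()['time'])"
```

```text
the job is handed in; nothing more can be done
the job is handed in; nothing more can be done
```

I turned the holder 80° counter-clockwise by its handle, from -20° to the third stud at +60°. I then lifted the 170 mm bar square off its rest and lowered it into the two forks until it touched at about 5 N. After that I let go, moved the arm clear and handed the job in. The clock stood at about 22 s of the 54 s at the last check.

**Holder:** the fork line measured 49.9° in world axes after the turn (50° expected). The last picture shows the pointer still at the third stud.

**Bar:** it lies level (slope 0.3 %), within 0.1° of the fork line and about 1 mm off centre. Its top face measured 89.9 mm high, against 90.5 mm expected.

**Other things:** comparing the first and last pictures showed changes only at the holder, the rest and the arm with its shadow. The arm hid a small patch near the loose short bar, so that bar was only partly visible. The solder reel was partly visible as well. Nothing came near either of them.

**Disagreement:** my first axis estimate was about 2 mm off, which gave roughly 10 N sideways at the handle near the end of the turn. I corrected it from the fork positions before placing the bar.

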